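# Slide a blank under the bridge of a drill jig

## Task

Push the flat metal plate along the bench, in under the low bridge of the drill jig, until its far edge rests right up against the jig's end stop. Only push it with the fingers: it must stay flat on the bench, never gripped, lifted or tipped. Leave the other things where they stand, and take the hand away when the plate is home.

Things in the scene. Friction and masses are not known exactly. Their poses are not given: they have to be found in the camera images.
- blank: loose flat bare-metal plate, 100 (x) x 90 (y) x 12 mm, 0.3 kg, friction on the bench about 2 N; two small dark holes near its trailing (-x) edge, the +x edge goes in first. Origin: centre of its underside, z up. It starts flat before the jig's mouth, up to 35 mm out of line and turned up to 0.3 rad from the jig's axes. Home: its origin at x -15 mm, y 0 of the jig's frame.
- drill_jig: drill jig fixed to the bench: two low steel rails, grey bridge with a round bushing, end stop. Origin: on the bench under mid-bridge; x runs along the channel from the open mouth (robot side) to the stop, z up. Channel 96 mm wide, no floor. Bridge x -20 to +20 mm, underside 15.5 mm up (3.5 mm over the plate), top 27.5, bushing top 37.5 mm. Jig 132 mm wide over the rails.
- jig_mouth (a point): middle of the jig's mouth on the bench, x -70 mm in the jig's frame. The rails, 15.5 mm high, flare here to 122 mm apart (145 mm over their outsides) and narrow to 96 mm at x -35 mm. The home plate's trailing edge lies 5 mm inside this point.
- jig_stop (a point): foot of the end stop's face, mid-channel, x +35 mm in the jig's frame; the stop is 22 mm high. The plate's leading edge ends against it.
- tape_measure: bystander: yellow and black tape measure standing on edge, 39 x 90 x 66 mm, beside the jig on its left (+y) or right. Origin: centre of its underside.
- screw_tin: bystander: round food tin, 76 mm diameter, 58 mm high, beside the jig, on the side opposite to the tape measure. Origin: centre of its underside.
- offcut_a: bystander: light wooden offcut 45 x 110 x 28 mm lying on the bench, to the right of the plate. Origin: centre of its underside.
There are look-alikes about, which are no part of the job. There is more than one size of the drill_jig; the one meant has the size given above.

How it is judged:
At the end, for the whole second after the job is handed in: The plate lies flat and still under the bridge, square in the channel (within 5 mm and 0.05 rad), its leading edge within 3.5 mm of the end stop (x of blank in the frame of drill_jig between -0.0185 and -0.012 m and y of blank in the frame of drill_jig between -0.005 and 0.005 m and angle between the x axis of blank and the x axis of drill_jig, either way round below 0.05 rad and angle between blank's own z axis and vertical below 0.03 rad and height (world z) of blank below 0.003 m and linear speed of blank below 0.01 m/s); the robot touches nothing.
It fails at once if the plate is lifted off the bench (more than 8 mm) (height (world z) of blank above 0.008 m).
It fails at once if the plate is tipped (more than 0.1 rad) (angle between blank's own z axis and vertical above 0.1 rad).
It fails at once if the tape measure is moved (more than 20 mm) (distance of tape_measure from where it was at the start of the episode above 0.02 m).
It fails at once if the screw tin is moved (more than 20 mm) (distance of screw_tin from where it was at the start of the episode above 0.02 m).
It fails at once if the offcut is moved (more than 20 mm) (distance of offcut_a from where it was at the start of the episode above 0.02 m).
It also fails if it takes over 51 s, if anything falls off the work surface, if the arm or the gripper's body presses on something with over 40 N, if the wrist force passes 120 N, or if a joint passes its speed limit or range.

## Robot

A 6-joint arm with a two-finger parallel gripper is mounted at the origin on a cart in front of the work surface, level with it; the furniture and walls round the work are solid. World frame = base frame: x ahead of the robot, y to its left, z up, the work surface at z = 0. Lengths are in m, angles in rad, forces in N, time in s.
With the tool pointing down it reaches from about 0.375 to 0.975 m from the base axis. Payload 3.8 kg.
Tool frame: the origin (TCP) lies on the front face of the gripper's body, between the roots of the fingers; the fingertips stand 73 mm ahead of it and the grasp point (between the pads) lies 54 mm ahead of it; z points along the fingers, y is the line along which they close (so a half turn about z gives the same grasp; the last joint's range is limited). The gripper opens to 85 mm and grips with 20 to 120 N. Pads are 22 mm wide; open, the fingers measure 114 mm over their backs; the gripper's body (76 mm by 85 mm) begins 54 mm behind the grasp point. The pads swing forward as they close: fully open they stand 13 mm farther back than shut.
Start: joints at [1.306, 0.264, 1.604, -0, 1.274, -0.037], TCP at [0.152, 0.658, 0.304] pointing down, gripper open.
Joint ranges: [-2.63, 2.63], [-0.94, 2.18], [0.31, 2.57], [-1.31, 4.45], [0, 2.66], [-2.55, 2.55]. Speed limits (rad/s): [2.57, 2.57, 3.14, 3.14, 3.14, 3.14].

## Interface

Orientations are given as a 3x3 rotation matrix whose columns are the frame's x, y, z axes.
In Python, from workcell import env gives the robot as it stands.
- The arm moves only by the tool play_rows, never from a script. Its argument "increments" is a list of rows, each a list of 3 entries, a list of its own where there are three numbers: the shift along the tool's x, y, z in cm, then the turn, a rotation vector about the tool's x, y, z in rad, then the closure, from 0 (fully open) to 1 (shut). In form: [[[dx, dy, dz], [ax, ay, az], gripper], ...]. A call has exactly 5 rows; each row is the pose to reach, as a shift and turn from the pose commanded when the call began, along the tool's axes at that moment; what a row does not reach only later rows make up. A row lasts 1/8 s, in which the tool goes at most 62.5 mm and 10.7 degrees, less where a joint would pass 70% of its speed; a pose out of reach is approached as far as the arm can. A call with a gripper value outside its range is refused whole. The fingers move at their own pace and stop on an object; "squeeze" is the grip in N (left out, the last holds). Time passes only in rows, so rows that repeat a pose let the fingers close, or fill a call up. It gives the time, the measured TCP pose, the force, the opening and the grip force at its end, in the units of the state.
- env.observe(): the state, without advancing time (a new reading comes with each control period).
- env.camera(name): name is "scene" or "top" or "wrist"; returns a dict with "pixels" (480x640x3 uint8, red, green, blue), "range_z" (480x640 float32, m along the optical axis (not along the pixel's ray), 0 where there is no reading), "vfov" (degrees; the focal length in pixels is half the picture's height over the tangent of half this angle, whatever the lens; pixels are square), "cx", "cy" (the principal point, pixels), "R" (3x3) and "t" (3): a world point X has camera coordinates R X + t; the wrist camera has in their place "hand_eye" (4x4, takes a point from camera to tool coordinates, whose origin is the TCP and whose axes are the flange's). Camera axes: x right, y down, z forward; pixel columns grow to the right and rows downward; lengths in m; the calibration is good to about 2 mm. A picture is of the moment at which its call begins: read the wrist's pose just before it.
- env.close_job(): hands the job in; it is judged then, once.
Trained networks look in a picture, given as the dict that the camera call returned (one of the last four; its "shot" number tells which), for a name from the list of things; names that differ only in an ending like _2 or _b are one class to them, and where a whole thing is asked for, a point or a joint stands for the part that bears it (a point fixed in the world has none). Each returns a list of dicts, best first, with "conf" (0 to 1); they miss things now and then, are a little off and sometimes report something else, mostly with a low value. They report only what shows in the picture. A call takes as long as a camera call. They do not tell look-alikes from the thing itself.
- env.spot_in(picture, thing): "xy" ([column, row] in pixels, amid what is visible of it).
- env.mark_of(picture, thing): "xy" ([column, row] in pixels: a listed point, or the origin of a listed thing).
The state is a dict: "time_s": time; "qpos": joint angles; "dq": joint speeds; "joint_efforts": joint torques, N m; "eef_pos": TCP position; "tcp_rot": TCP orientation; "ft_force": force on the tool from outside, world axes, zero at the start; "ft_torque": the same for the moment, N m; "grip_width": finger opening in m; "gripper_force": force on a finger pad.
Only numpy, scipy, OpenCV 4.12 (cv2) and the standard library are available. Lean on these libraries where they do the work, as an engineer would, in place of code of your own. Each camera call takes 0.05 s, during which the arm holds its last target. There are 200 camera calls.

## Working session

There is one attempt and no reset: what is moved stays moved. The work goes in short steps, Python scripts to look and compute and a tool call to move; the robot and the scene stay as the last step left them, time stands still between calls to the robot, and variables do not carry over. Pictures are saved under pics/ and viewed, at most 11 in all, crops included, and the job is handed in when it is done.

Besides the shell and the picture viewer there is one more tool, called after "Request:" as name([rows], argument=value, ...), one row to a line, values as JSON. play_rows: Moves the arm, as the interface text tells. Its arguments: {"type":"object","properties":{"increments":{"type":"array"},"squeeze":{"type":"number"}},"required":["increments"]}

```bash
mkdir -p pics; cat > h.py <<'E'
import numpy as np, cv2
from workcell import env
def f(p): return 240/np.tan(np.radians(p["vfov"])/2)
def ray(p,uv,z=None,s=None):
    """world point of pixel: on plane z, or by range if z None"""
    u,v=uv; d=np.array([(u-p["cx"])/f(p),(v-p["cy"])/f(p),1.])
    if "R" in p and p["R"] is not None: R=np.array(p["R"]).T; o=-R@np.array(p["t"])
    else:
        H=np.array(p["hand_eye"]); T=np.array(s["tcp_rot"]); R=T@H[:3,:3]; o=np.array(s["eef_pos"])+T@H[:3,3]
    w=R@d
    if z is None: return o+w*float(p["range_z"][int(round(v)),int(round(u))])
    return o+w*((z-o[2])/w[2])
def save(p,n): cv2.imwrite("pics/"+n+".png",p["pixels"][:,:,::-1])
E
python3 - <<'E'
from h import *
np.set_printoptions(precision=3,suppress=True)
s=env.observe(); print(s["time_s"],s["eef_pos"],s["tcp_rot"],s["ft_force"])
for n in ("top","scene"):
    p=env.camera(n); save(p,n+"0"); print(n,sorted(p.keys()))
    for t in ("blank","drill_jig","jig_mouth","jig_stop","tape_measure","screw_tin","offcut_a"):
        for fn in ("spot_in","mark_of"):
            if fn=="spot_in" and t.startswith("jig_"): continue
            r=getattr(env,fn)(p,t)
            print(t,fn,[(np.round(d["xy"]),round(d["conf"],2),ray(p,d["xy"],0.0)[:2] if fn=="mark_of" else ray(p,d["xy"])) for d in r[:4]])
E
```

```text
0.0 [0.152 0.657 0.303] [[-0.974  0.226 -0.001]
 [ 0.226  0.974 -0.002]
 [ 0.    -0.002 -1.   ]] [0.562 0.457 0.23 ]
top ['R', 'cx', 'cy', 'pixels', 'range_z', 'shot', 't', 'vfov']
blank spot_in [(array([354., 256.]), 0.61, array([ 0.489, -0.042,  0.015]))]
blank mark_of []
drill_jig spot_in [(array([268., 285.]), 0.91, array([0.506, 0.151, 0.03 ])), (array([324., 190.]), 0.65, array([ 0.649, -0.048,  0.037]))]
drill_jig mark_of [(array([323., 199.]), 0.85, array([ 0.647, -0.044])), (array([267., 291.]), 0.7, array([0.503, 0.156]))]
jig_mouth mark_of []
jig_stop mark_of [(array([323., 187.]), 0.89, array([ 0.673, -0.057]))]
tape_measure spot_in [(array([272., 219.]), 0.67, array([0.624, 0.086, 0.064]))]
tape_measure mark_of [(array([267., 228.]), 0.94, array([0.638, 0.098]))]
screw_tin spot_in [(array([394., 189.]), 0.69, array([ 0.576, -0.182,  0.055])), (array([442., 232.]), 0.26, array([0.104, 0.208, 1.239]))]
screw_tin mark_of [(array([394., 198.]), 0.66, array([ 0.579, -0.188]))]
offcut_a spot_in [(array([446., 231.]), 0.74, array([ 0.449, -0.241,  0.031]))]
offcut_a mark_of [(a
[... 425 characters left out ...]
84., 225.]), 0.65, array([ 0.646, -0.048]))]
jig_mouth mark_of [(array([246., 242.]), 0.78, array([0.454, 0.164]))]
jig_stop mark_of [(array([274., 226.]), 0.87, array([0.52 , 0.143])), (array([391., 215.]), 0.85, array([ 0.681, -0.047]))]
tape_measure spot_in [(array([328., 196.]), 0.81, array([0.616, 0.072, 0.047]))]
tape_measure mark_of [(array([322., 204.]), 0.66, array([0.632, 0.095]))]
screw_tin spot_in [(array([437., 263.]), 0.57, array([ 0.561, -0.192,  0.056]))]
screw_tin mark_of [(array([434., 272.]), 0.56, array([ 0.586, -0.185]))]
offcut_a spot_in [(array([439., 335.]), 0.97, array([ 0.445, -0.248,  0.028]))]
offcut_a mark_of [(array([436., 341.]), 0.87, array([ 0.451, -0.246]))]
```

View pics/top0.png

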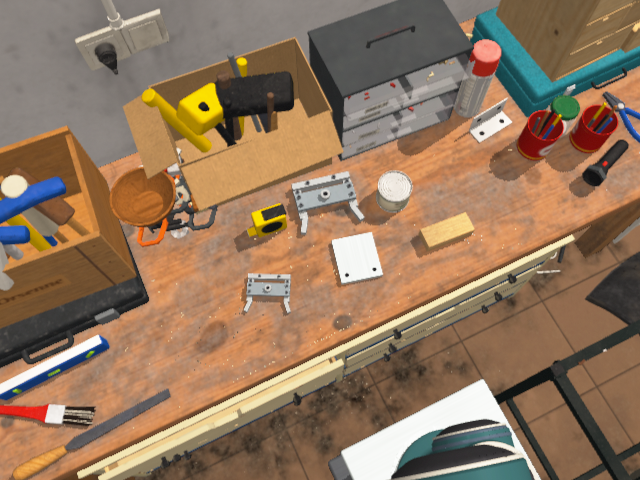

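View pics/scene0.png

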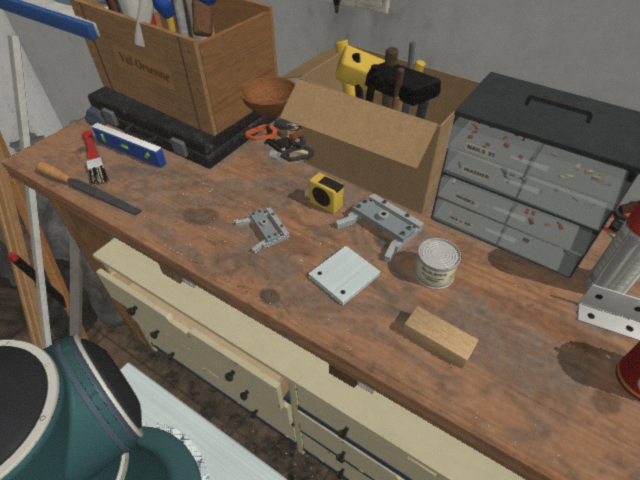

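The top view shows two jigs: a large one at (324,193), flanked by the tape (268,220) and tin (394,190), and a small look-alike at (268,287). The only plate is at (356,258), with its two holes at the near edge around (347,272) and (374,269). The perforated bracket at (490,120) is not the plate. I choose the large jig, and will check its size and axes in a close crop.

```bash
python3 - <<'E'
from h import *
np.set_printoptions(precision=3,suppress=True)
p=env.camera("top")
c=p["pixels"][150:320,220:430,::-1]; cv2.imwrite("pics/crop1.png",cv2.resize(c,None,fx=3.5,fy=3.5,interpolation=cv2.INTER_CUBIC))
V,U=np.mgrid[0:480,0:640]; z=p["range_z"]; F=f(p)
C=np.stack([(U-p["cx"])/F*z,(V-p["cy"])/F*z,z],-1)
X=(C-p["t"])@np.array(p["R"])
def rect(x0,x1,y0,y1,z0,z1):
    m=(X[...,0]>x0)&(X[...,0]<x1)&(X[...,1]>y0)&(X[...,1]<y1)&(X[...,2]>z0)&(X[...,2]<z1)
    q=X[m]; r=cv2.minAreaRect((q[:,:2]*1000).astype(np.float32)); print(len(q),np.median(q[:,2]),r); return q
print("bench z",np.median(X[(abs(X[...,0]-.42)<.03)&(abs(X[...,1]+.05)<.05)][:,2]))
rect(.41,.56,-.13,.03,.007,.022)   # plate
rect(.56,.72,-.145,.05,.010,.05)    # jig all
rect(.56,.72,-.145,.05,.022,.05)    # bridge+stop
rect(.43,.58,.09,.22,.010,.05) # small jig
E
```

```text
bench z 0.002819076236399082
1946 0.013867798957068763 ((485.9793701171875, -50.586204528808594), (157.0220184326172, 149.3259735107422), 89.23674774169922)
2080 0.026626293354677637 ((640.4012451171875, -49.139495849609375), (191.31350708007812, 159.10081481933594), 89.89474487304688)
1445 0.028929983259305507 ((652.8231201171875, -55.56751251220703), (177.43821716308594, 134.64358520507812), 89.41195678710938)
972 0.019154892910206174 ((492.3585510253906, 146.40890502929688), (114.18160247802734, 81.41397094726562), 61.811710357666016)
```

View pics/crop1.png

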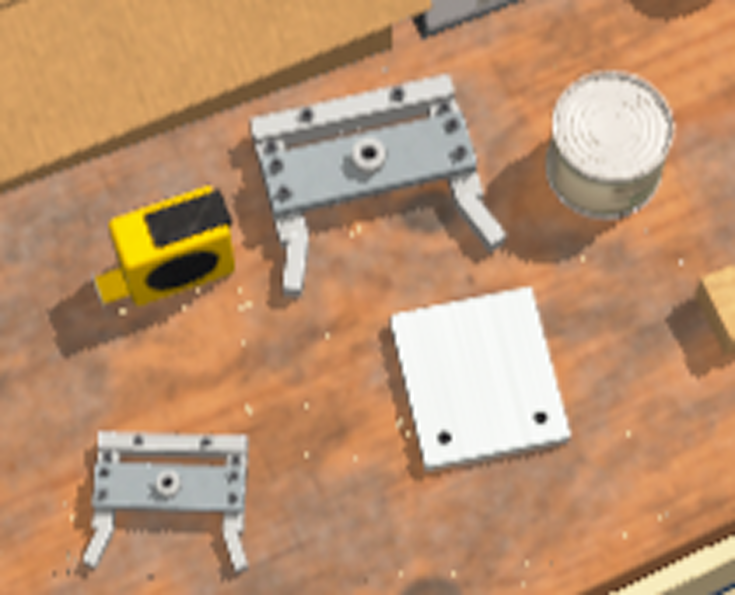

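The crop shows the large jig: bushing at (368,153), rail tips at (292,290) and (497,240), and a bridge wider than the plate. The plate's corners are at (391,315), (533,288), (569,437) and (427,467). The small jig's bridge is only as wide as the plate, so the large jig is the right one.

```bash
python3 - <<'E'
from h import *
np.set_printoptions(precision=4,suppress=True)
p=env.camera("top")
g=lambda x,y,z: ray(p,((x+.5)/3.5-.5+220,(y+.5)/3.5-.5+150),z)[:2]
P=[g(391,315,.012),g(533,288,.012),g(569,435,.012),g(427,465,.012)]
print("plate",*P); c=np.mean(P,0)
a=(P[0]+P[1]-P[2]-P[3])/2; print(c,a,np.linalg.norm(a),np.linalg.norm(P[0]-P[1]),"yaw",np.arctan2(a[1],a[0]))
b=g(368,153,.0375);print("bush",b)
for q in ((g(275,218,.0275),g(476,177,.0275)),(g(250,122,.022),g(449,76,.022)),(g(292,290,.0155),g(497,240,.0155))):
    d=q[0]-q[1]; print(q,"w",np.linalg.norm(d),"yaw",np.arctan2(-d[0],d[1]))
s=env.observe(); print(s["time_s"],s["tcp_rot"],s["eef_pos"]); 
H=env.camera("wrist"); print(H["hand_eye"],H["vfov"])
E
```

```text
plate [ 0.5455 -0.0155] [ 0.5233 -0.1029] [ 0.4283 -0.0781] [0.4487 0.0077]
[ 0.4865 -0.0472] [ 0.0959 -0.024 ] 0.09890125051304109 0.09018284888949121 yaw -0.2450411641464412
bush [ 0.6408 -0.0458]
(array([0.63  , 0.0238]), array([ 0.6006, -0.1016])) w 0.12878269746826812 yaw -0.23000143368942594
(array([0.7004, 0.0091]), array([ 0.6747, -0.1199])) w 0.13152028498705054 yaw -0.19685590786516038
(array([0.5861, 0.0331]), array([ 0.5609, -0.0968])) w 0.13224565352332057 yaw -0.1918509274163335
1.4 [[-0.9742  0.2258 -0.    ]
 [ 0.2258  0.9742 -0.    ]
 [-0.     -0.     -1.    ]] [0.1524 0.6576 0.3039]
[[-0.0002 -0.9514 -0.3078  0.0783]
 [ 1.      0.0001 -0.0008  0.0009]
 [ 0.0008 -0.3078  0.9514 -0.0704]
 [ 0.      0.      0.      1.    ]] 69.51676602787839
```

The jig is at about (0.641,-0.046) with yaw about -0.2. The plate is at (0.4865,-0.047), about 32 mm to the right of the jig's axis. My plan is to push its right side to centre it, then push from behind. Setting out now.

Request:
play_rows([
  [[-3.7,-4.8,0],[0,0,0.18],0],
  [[-7.4,-9.6,0],[0,0,0.36],0],
  [[-11.1,-14.4,0],[0,0,0.54],0],
  [[-14.8,-19.2,0],[0,0,0.72],0],
  [[-18.5,-24,0],[0,0,0.9],0],
])

```text
time_s: 2.08
eef_pos: [0.279, 0.3803, 0.3042]
tcp_rot: [[-0.424, 0.906, 0.001], [0.906, 0.424, 0.001], [0.0, 0.001, -1.0]]
ft_force: [1.4, -0.6, -0.4]
grip_width: 0.0852
gripper_force: 0.0
```

```bash
cat >> h.py <<'E'
def go(x,y,z,yaw):
    """print shift (cm, tool axes) and turn to reach TCP xyz with tool-y heading yaw, tool down"""
    s=env.observe(); T=np.array(s["tcp_rot"]); d=T.T@(np.array([x,y,z])-s["eef_pos"])*100
    Y=np.array([np.cos(yaw),np.sin(yaw),0]); Z=np.array([0,0,-1.]); G=np.stack([np.cross(Y,Z),Y,Z],1)
    r=cv2.Rodrigues(T.T@G)[0].ravel()
    print("t",s["time_s"],"pos",np.round(s["eef_pos"],4),"shift",np.round(d,2),"turn",np.round(r,3),"F",np.round(s["ft_force"],1),"q",np.round(s["qpos"],2))
E
python3 -c "
from h import *
go(.5,-.11,.30,-.2)"
```

```text
t 2.075 pos [0.279  0.3803 0.3042] shift [-53.77  -0.76   0.41] turn [ 0.001 -0.001  0.638] F [ 1.4 -0.6 -0.4] q [ 0.89 -0.13  2.02 -0.    1.25  0.45]
```

Request:
play_rows([
  [[-5.4,0,0],[0,0,0],0.5],
  [[-10.8,0,0],[0,0,0],0.5],
  [[-16.2,0,0],[0,0,0],0.5],
  [[-21.6,0,0],[0,0,0],0.5],
  [[-27,0,0],[0,0,0],0.5],
])

```text
time_s: 2.7
eef_pos: [0.3947, 0.1364, 0.3044]
tcp_rot: [[-0.429, 0.903, 0.001], [0.903, 0.429, 0.0], [-0.0, 0.002, -1.0]]
ft_force: [-0.0, 0.1, -1.0]
grip_width: 0.0424
gripper_force: 0.0
```

Request:
play_rows([
  [[-5.4,0,0],[0,0,0.13],0.5],
  [[-10.8,0,0],[0,0,0.26],0.5],
  [[-16.2,-0.3,0],[0,0,0.39],0.5],
  [[-21.6,-0.5,0],[0,0,0.52],0.5],
  [[-26.8,-0.8,0],[0,0,0.64],0.5],
])

```text
time_s: 3.32
eef_pos: [0.5024, -0.1094, 0.3042]
tcp_rot: [[0.2, 0.98, 0.001], [0.98, -0.2, -0.0], [0.0, 0.001, -1.0]]
ft_force: [1.0, 0.9, 0.3]
grip_width: 0.0425
gripper_force: 0.0
```

```bash
cat > look.py <<'E'
from h import *
import sys
s=env.observe(); p=env.camera("wrist"); save(p,sys.argv[1]); np.savez("w.npz",pos=s["eef_pos"],rot=s["tcp_rot"],hand_eye=p["hand_eye"],vfov=p["vfov"],cx=p["cx"],cy=p["cy"],range_z=p["range_z"])
print(s["time_s"],s["grip_width"],np.round(s["eef_pos"],4))
for t in ("blank","drill_jig","jig_mouth","jig_stop"):
    print(t,[(np.round(d["xy"]),round(d["conf"],2),np.round(ray(p,d["xy"],0.0,s)[:2],4)) for d in env.mark_of(p,t)[:3]])
E
python3 look.py w1; python3 -c "
from h import *
go(.5,-.11,.30,-.2)"
```

```text
3.325 0.04246963336082625 [ 0.5024 -0.1094  0.3042]
blank [(array([295., 155.]), 0.92, array([ 0.487 , -0.0479]))]
drill_jig [(array([442., 120.]), 0.64, array([ 0.6415, -0.0441]))]
jig_mouth []
jig_stop [(array([474., 120.]), 0.85, array([ 0.6741, -0.0512])), (array([402., 258.]), 0.51, array([ 0.5824, -0.1854]))]
t 3.575 pos [ 0.5015 -0.1073  0.3037] shift [-0.29 -0.09  0.37] turn [-0.001 -0.001  0.003] F [ 0.3 -0.1  0.2] q [-0.26 -0.04  1.94  0.    1.24 -0.06]
```

View pics/w1.png

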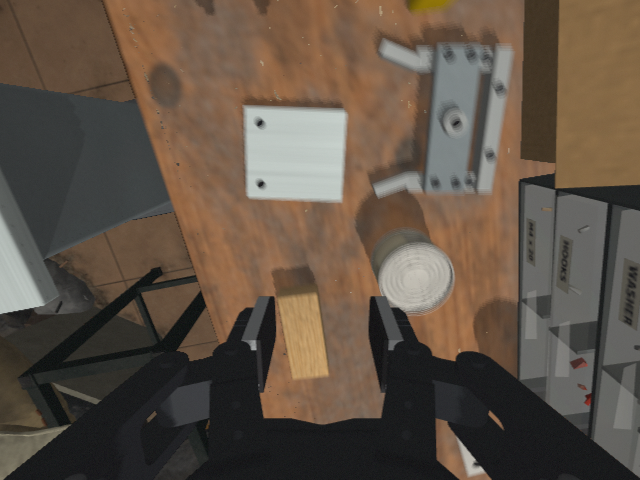

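The wrist view shows the plate's corners at (244,106), (347,108), (343,202) and (247,199), with the holes on the near side. The jig's bushing is at (454,122), the stop runs from (512,45) to (491,193), and the rail tips are at (381,45) and (376,192). The tin is at (416,275) and the offcut at (303,330).

```bash
python3 - <<'E'
from h import *
np.set_printoptions(precision=4,suppress=True)
w=np.load("w.npz"); s=dict(eef_pos=np.array([.502,-.1085,.304]),tcp_rot=w["rot"]); p={k:w[k] for k in ("hand_eye","vfov","cx","cy")}
g=lambda x,y,z: ray(p,(x,y),z,s)[:2]
P=[g(347,108,.012),g(343,202,.012),g(247,199,.012),g(244,106,.012)]
c=np.mean(P,0); a=(P[0]+P[1]-P[2]-P[3])/2
print("plate",c,np.linalg.norm(a),"yaw",np.arctan2(a[1],a[0]), "side yaws",[np.arctan2(*(q[0]-q[1])[::-1]) for q in ((P[0],P[3]),(P[1],P[2]))])
print("bush",g(454,122,.0375))
for q in ((g(512,45,.022),g(491,193,.022)),(g(434,45,.0275),g(426,190,.0275)),(g(381,45,.0155),g(376,192,.0155))):
    d=q[0]-q[1]; print(q,np.linalg.norm(d),"yaw",np.arctan2(-d[0],d[1]))
E
```

```text
plate [ 0.488  -0.0471] 0.10099228409762338 yaw -0.2266639861913304 side yaws [np.float64(-0.21975116295179536), np.float64(-0.2335051779331301)]
bush [ 0.6397 -0.0459]
(array([0.7022, 0.0086]), array([ 0.6765, -0.1229])) 0.1340117044290187 yaw -0.19244493733211018
(array([0.6313, 0.0219]), array([ 0.6103, -0.1053])) 0.12895888261340746 yaw -0.16407326633165983
(array([0.5875, 0.0335]), array([ 0.5623, -0.0996])) 0.1353984362005157 yaw -0.1874255126988733
```

```bash
python3 -c "
from h import *
go(.473,-.1206,.075,-.195)"
```

```text
t 3.575 pos [ 0.5015 -0.1073  0.3037] shift [-1.88 -2.51 22.87] turn [-0.001 -0.001 -0.002] F [ 0.3 -0.1  0.2] q [-0.26 -0.04  1.94  0.    1.24 -0.06]
```

Request:
play_rows([
  [[-1.9,-2.5,5],[0,0,0],0.5],
  [[-1.9,-2.5,11],[0,0,0],0.5],
  [[-1.9,-2.5,17],[0,0,0],0.5],
  [[-1.9,-2.5,21],[0,0,0],0.5],
  [[-1.9,-2.5,22.8],[0,0,0],0.5],
])

```text
time_s: 4.2
eef_pos: [0.4711, -0.1189, 0.0732]
tcp_rot: [[0.193, 0.981, -0.005], [0.981, -0.193, 0.002], [0.001, -0.005, -1.0]]
ft_force: [-0.2, 0.1, -0.3]
grip_width: 0.0428
gripper_force: 0.0
```

```bash
python3 -c "
from h import *
c=env.camera('wrist');go(.473,-.1206,.075,-.195)
save(c,'w2')"
```

```text
t 4.25 pos [ 0.4705 -0.1187  0.0721] shift [-0.13  0.28 -0.3 ] turn [-0.007 -0.001  0.001] F [-1.   0.3 -0.3] q [-0.3   0.18  2.19  0.    0.78 -0.1 ]
```

View pics/w2.png

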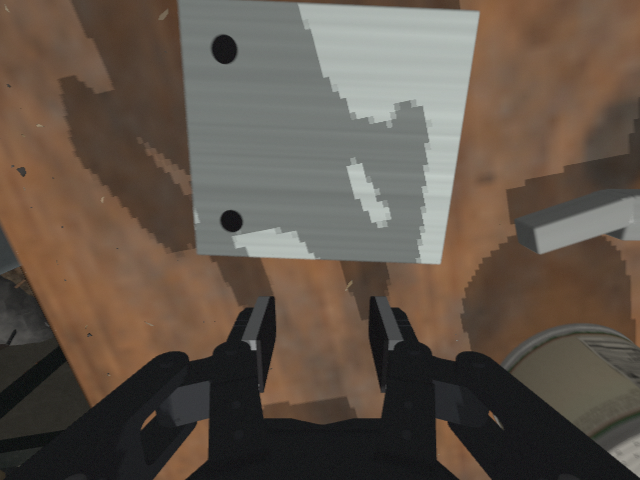

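The fingers stand centred beside the plate's right edge (tips at row 297, plate edge at row 260). Pushing left in steps.

Request:
play_rows([
  [[0.8,0,-0.1],[0,0,0],0.5],
  [[1.6,0,-0.2],[0,0,0],0.5],
  [[2.0,0,-0.2],[0,0,0],0.5],
  [[2.5,0,-0.2],[0,0,0],0.5],
  [[3.0,0,-0.2],[0,0,0],0.5],
])

```text
time_s: 4.88
eef_pos: [0.4804, -0.0922, 0.0789]
tcp_rot: [[0.195, 0.981, 0.002], [0.981, -0.195, -0.001], [-0.001, 0.002, -1.0]]
ft_force: [-0.6, -4.5, 3.1]
grip_width: 0.0429
gripper_force: 2.1
```

Request:
play_rows([
  [[0.4,0,0],[0,0,0],0.5],
  [[0.8,0,0],[0,0,0],0.5],
  [[1.2,0,0],[0,0,0],0.5],
  [[1.5,0,0],[0,0,0],0.5],
  [[1.5,0,0],[0,0,0],0.5],
])

```text
time_s: 5.5
eef_pos: [0.4823, -0.0767, 0.0776]
tcp_rot: [[0.196, 0.981, -0.0], [0.981, -0.196, 0.001], [0.0, -0.001, -1.0]]
ft_force: [0.7, -1.3, 1.4]
grip_width: 0.0427
gripper_force: 1.0
```

```bash
python3 - <<'E'
from h import *
p=env.camera('top')
c=p["pixels"][150:320,220:430,::-1]; cv2.imwrite("pics/crop2.png",cv2.resize(c,None,fx=3.5,fy=3.5,interpolation=cv2.INTER_CUBIC))
go(.4829,-.072,.075,-.195)
E
python3 look.py w3
```

```text
t 5.55 pos [ 0.4822 -0.0767  0.0776] shift [ 0.47 -0.02  0.26] turn [-0.001 -0.001 -0.002] F [ 0.1 -2.1  0.3] q [-0.21  0.18  2.18  0.    0.78 -0.01]
5.55 0.042476308291646496 [ 0.4822 -0.0767  0.0776]
blank [(array([306., 192.]), 0.95, array([ 0.4868, -0.0212]))]
drill_jig []
jig_mouth []
jig_stop []
```

View pics/w3.png

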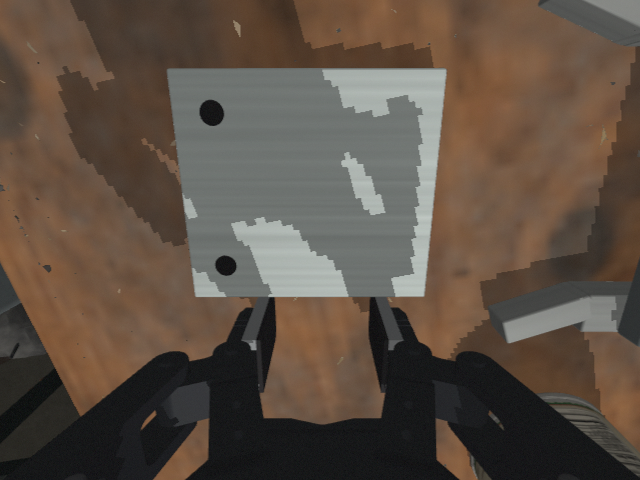

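The plate's near edge now lies flush against both fingers (row 297, level). Its corners are (168,69), (447,69), (425,297) and (193,297). The right rail's tip is at (490,315) and the left rail's at (541,0).

```bash
python3 - <<'E'
from h import *
np.set_printoptions(precision=4,suppress=True)
w=np.load("w.npz"); s=dict(eef_pos=w["pos"],tcp_rot=w["rot"]); p={k:w[k] for k in ("hand_eye","vfov","cx","cy")}
g=lambda x,y,z: ray(p,(x,y),z,s)[:2]
P=[g(447,69,.012),g(425,297,.012),g(193,297,.012),g(168,69,.012)]
c=np.mean(P,0); a=(P[0]+P[1]-P[2]-P[3])/2
yw=-.192; u=np.array([np.cos(yw),np.sin(yw)]); v=np.array([-u[1],u[0]]); o=np.array([.640,-.046])
J=lambda q:np.array([(q-o)@u,(q-o)@v])
print("plate",c,np.linalg.norm(a),np.linalg.norm(P[0]-P[1]),"yaw",np.arctan2(a[1],a[0]),"jig frame",J(c))
print("tcp",J(np.array(s["eef_pos"])[:2]),"rail tips",[J(g(*q,.0155)) for q in ((485,313),(541,0))])
E
```

```text
plate [ 0.4886 -0.0204] 0.09997082571706617 0.08947337320566513 yaw -0.19714720581940035 jig frame [-0.1535 -0.0037]
tcp [-0.149  -0.0602] rail tips [array([-0.0782, -0.0547]), array([-0.076 ,  0.0605])]
```

View pics/crop2.png

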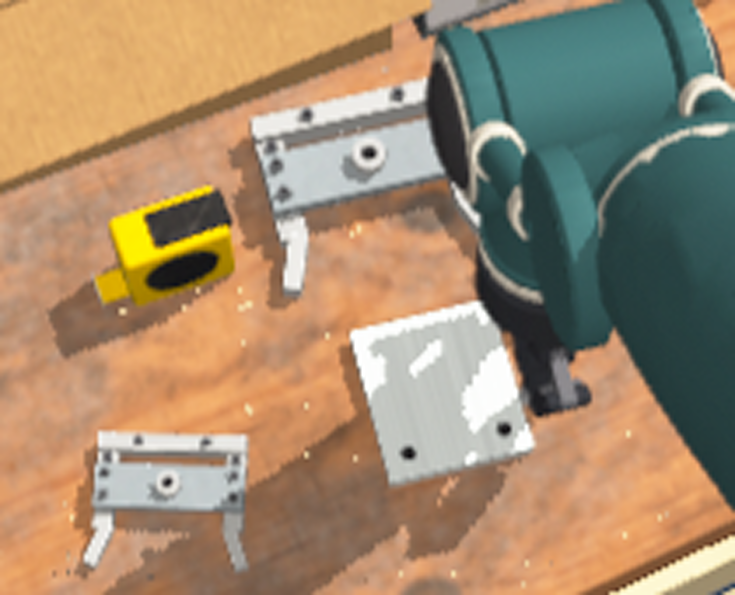

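Request:
play_rows([
  [[0.3,0,0],[0,0,0],0.5],
  [[0.5,0,0],[0,0,0],0.5],
  [[0.5,0,0],[0,0,0],0.5],
  [[-0.5,0,0],[0,0,0],0.5],
  [[-2.0,0,-1],[0,0,0],0.5],
])

```text
time_s: 6.42
eef_pos: [0.4778, -0.0971, 0.0876]
tcp_rot: [[0.195, 0.981, -0.002], [0.981, -0.195, 0.0], [0.0, -0.002, -1.0]]
ft_force: [0.2, -0.1, -0.2]
grip_width: 0.0426
gripper_force: 0.0
```

Request:
play_rows([
  [[0,0,-6],[0,0,0],0.5],
  [[0,-3,-12],[0,0,-0.17],0.5],
  [[0,-6,-12],[0,0,-0.34],0.5],
  [[0,-9,-12],[0,0,-0.51],0.5],
  [[0,-11,-12],[0,0,-0.68],0.5],
])

```text
time_s: 7.05
eef_pos: [0.3694, -0.0758, 0.2088]
tcp_rot: [[-0.469, 0.883, 0.001], [0.883, 0.469, -0.0], [-0.001, 0.001, -1.0]]
ft_force: [0.1, 0.3, 0.2]
grip_width: 0.0429
gripper_force: 0.0
```

```bash
python3 - <<'E'
from h import *
go(.4,-.003,.19,-.195+np.pi/2)
E
```

```text
t 7.05 pos [ 0.3694 -0.0758  0.2088] shift [5.   6.11 1.88] turn [ 0.     0.001 -0.888] F [0.1 0.3 0.2] q [-0.27 -0.25  2.3  -0.    1.09 -0.76]
```

Request:
play_rows([
  [[1,1.2,0],[0,0,-0.18],0.5],
  [[2,2.4,0],[0,0,-0.36],0.5],
  [[3,3.6,0],[0,0,-0.54],0.5],
  [[4,4.9,0],[0,0,-0.71],0.5],
  [[5,6.1,0],[0,0,-0.888],0.5],
])

```text
time_s: 7.68
eef_pos: [0.4018, -0.003, 0.2088]
tcp_rot: [[-0.981, 0.194, 0.001], [0.194, 0.981, -0.0], [-0.001, 0.0, -1.0]]
ft_force: [-0.1, -0.0, -0.2]
grip_width: 0.0426
gripper_force: 0.0
```

```bash
python3 look.py w4; python3 -c "
from h import *
go(.408,-.001,.076,-.195+np.pi/2)"
```

```text
7.675 0.04263106642354844 [ 0.4018 -0.003   0.2088]
blank []
drill_jig [(array([514., 304.]), 0.57, array([0.5021, 0.1539]))]
jig_mouth []
jig_stop [(array([502., 323.]), 0.68, array([0.5204, 0.1425]))]
t 7.925 pos [ 0.4013 -0.0033  0.2082] shift [-0.61  0.36 13.22] turn [-0.     0.    -0.008] F [-0.1  0.1  0.2] q [-0.07 -0.19  2.26 -0.    1.07 -1.44]
```

View pics/w4.png

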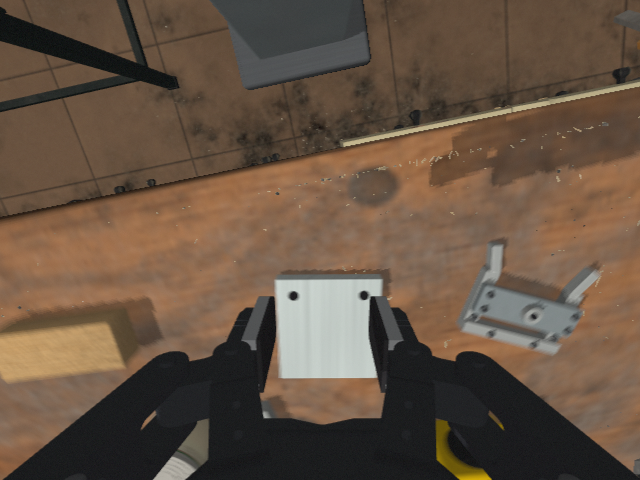

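The plate lies square with the tool: trailing edge at row 277 with both holes beside it, spanning columns 276 to 384. There is room to set the fingers down behind it, so I'm descending.

Request:
play_rows([
  [[0,0.4,5],[0,0,0],0.5],
  [[0,0.4,10],[0,0,0],0.5],
  [[0,0.4,12.5],[0,0,0],0.5],
  [[0,0.4,13.2],[0,0,0],0.5],
  [[0,0.4,13.2],[0,0,0],0.5],
])

```text
time_s: 8.55
eef_pos: [0.4024, 0.0009, 0.0762]
tcp_rot: [[-0.98, 0.2, -0.0], [0.2, 0.98, -0.0], [0.0, -0.0, -1.0]]
ft_force: [-0.1, -0.1, -0.5]
grip_width: 0.0425
gripper_force: 0.0
```

Request:
play_rows([
  [[-1,0,0],[0,0,0],0.5],
  [[-2,0,0],[0,0,0],0.5],
  [[-3,0,0],[0,0,0],0.5],
  [[-4,0,0],[0,0,0],0.5],
  [[-5,0,0],[0,0,0],0.5],
])

```text
time_s: 9.18
eef_pos: [0.4512, -0.0086, 0.0757]
tcp_rot: [[-0.98, 0.198, -0.002], [0.198, 0.98, 0.0], [0.002, -0.0, -1.0]]
ft_force: [-4.1, 0.4, 3.4]
grip_width: 0.0426
gripper_force: 2.2
```

```bash
python3 look.py w5; python3 - <<'E'
from h import *
p=env.camera('top')
c=p["pixels"][150:320,220:430,::-1]; cv2.imwrite("pics/crop3.png",cv2.resize(c,None,fx=3.5,fy=3.5,interpolation=cv2.INTER_CUBIC))
go(.56,-.0304,.076,-.195+np.pi/2)
E
```

```text
9.175 0.04255142228847064 [ 0.4512 -0.0086  0.0757]
blank [(array([320., 417.]), 0.82, array([ 0.5144, -0.0215]))]
drill_jig []
jig_mouth []
jig_stop []
t 9.475 pos [ 0.4517 -0.0087  0.0759] shift [-1.105e+01  2.000e-02  1.000e-02] turn [ 0.     0.001 -0.005] F [-1.  -0.1  0.3] q [-0.07  0.12  2.26 -0.    0.76 -1.45]
```

View pics/crop3.png

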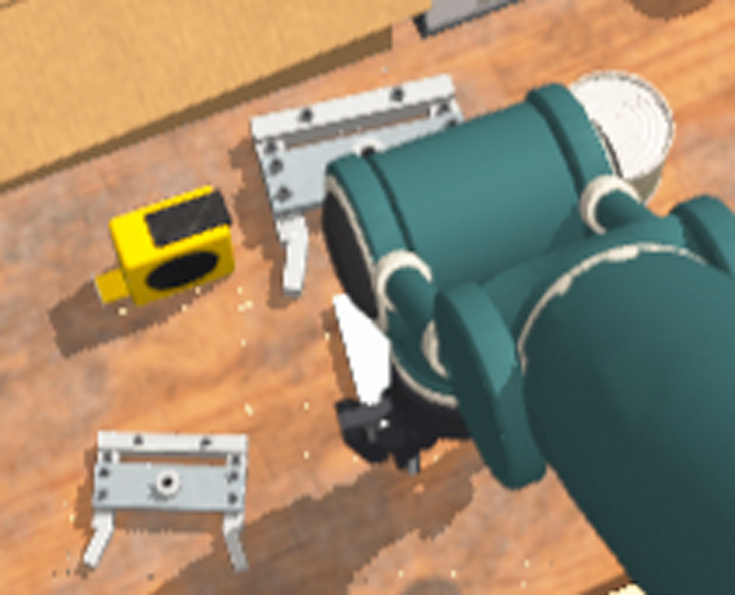

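The arm hides most of it. The plate's front-left corner shows at (337,297) and the left rail's inner tip at about (300,292), so the plate is entering inside the left rail. I'll check the offset.

```bash
python3 - <<'E'
from h import *
np.set_printoptions(precision=4,suppress=True)
p=env.camera("top")
g=lambda x,y,z: ray(p,((x+.5)/3.5-.5+220,(y+.5)/3.5-.5+150),z)[:2]
yw=-.195; u=np.array([np.cos(yw),np.sin(yw)]); v=np.array([-u[1],u[0]]); o=np.array([.640,-.046])
J=lambda q:np.array([(q-o)@u,(q-o)@v])
print("corner",J(g(337,297,.012)),"L rail tip inner/outer",J(g(300,291,.0155)),J(g(284,290,.0155)),"R tip inner(crop1)",J(g(492,245,.0155)),J(g(505,237,.0155)))
print("bush",J(g(368,153,.0375)),"stop ends",J(g(250,122,.022)),J(g(449,76,.022)))
E
```

```text
corner [-0.0784  0.041 ] L rail tip inner/outer [-0.0701  0.0625] [-0.067   0.0719] R tip inner(crop1) [-0.0703 -0.0612] [-0.0671 -0.0705]
bush [0.0008 0.0004] stop ends [0.0486 0.0657] [ 0.0483 -0.0658]
```

The jig estimate holds up to within a millimetre. The plate is about 4 mm right of centre, and the flare will guide it. Pushing on with a slight leftward drift.

Request:
play_rows([
  [[-0.9,0.1,0],[0,0,0],0.5],
  [[-1.8,0.2,0],[0,0,0],0.5],
  [[-2.7,0.3,0],[0,0,0],0.5],
  [[-3.6,0.4,0],[0,0,0],0.5],
  [[-4.5,0.5,0],[0,0,0],0.5],
])

```text
time_s: 10.15
eef_pos: [0.497, -0.0127, 0.0758]
tcp_rot: [[-0.98, 0.198, -0.0], [0.198, 0.98, 0.0], [0.0, -0.0, -1.0]]
ft_force: [-1.4, 0.4, -1.5]
grip_width: 0.0426
gripper_force: 0.7
```

Request:
play_rows([
  [[-0.7,0,0],[0,0,0],0.5],
  [[-1.4,0,0],[0,0,0],0.5],
  [[-2.1,0,0],[0,0,0],0.5],
  [[-2.8,0,0],[0,0,0],0.5],
  [[-3.5,0,0],[0,0,0],0.5],
])

```text
time_s: 10.78
eef_pos: [0.5311, -0.0197, 0.0759]
tcp_rot: [[-0.98, 0.198, 0.0], [0.198, 0.98, -0.0], [-0.0, -0.0, -1.0]]
ft_force: [-2.3, 0.7, -1.5]
grip_width: 0.0429
gripper_force: 0.8
```

```bash
cat > st.py <<'E'
from h import *
s=env.observe(); q=np.array(s["eef_pos"])[:2]; yw=-.195; u=np.array([np.cos(yw),np.sin(yw)]); v=np.array([-u[1],u[0]]); o=np.array([.640,-.046])
print("tcp in jig",(q-o)@u,(q-o)@v)
go(*(o-.076*u),.076,-.195+np.pi/2)
E
python3 st.py; python3 look.py w6
```

```text
tcp in jig -0.11194704456465436 0.004705092220171748
t 10.775 pos [ 0.5311 -0.0197  0.0759] shift [-3.6  -0.45 -0.01] turn [-0.     0.    -0.005] F [-2.3  0.7 -1.5] q [-0.08  0.25  2.09 -0.    0.8  -1.45]
10.775 0.04294527894078358 [ 0.5311 -0.0197  0.0759]
blank [(array([319., 415.]), 0.92, array([ 0.5936, -0.0332]))]
drill_jig []
jig_mouth []
jig_stop []
```

View pics/w6.png

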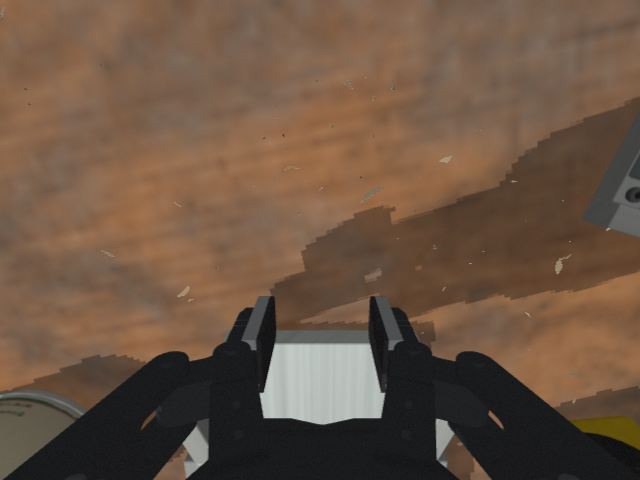

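The trailing edge shows at rows 330 to 343, level between the fingers and against their front faces. The plate is square, and white rail parts are visible on both sides.

```bash
python3 - <<'E'
from h import *
w=np.load("w.npz"); s=dict(eef_pos=w["pos"],tcp_rot=w["rot"]); p={k:w[k] for k in ("hand_eye","vfov","cx","cy")}
T=np.array(s["tcp_rot"])
for uv,z in (((277,343),.012),((370,343),.012),((277,330),0),((370,330),0)):
    q=ray(p,uv,z,s); print(uv,np.round(T.T@(q-s["eef_pos"]),4))
E
```

```text
(277, 343) [-0.0117 -0.0194  0.0639]
(370, 343) [-0.0117  0.0224  0.0639]
(277, 330) [-0.0125 -0.0209  0.0759]
(370, 330) [-0.0125  0.024   0.0759]
```

Request:
play_rows([
  [[-0.6,0,0],[0,0,0],0.5],
  [[-1.2,-0.1,0],[0,0,0],0.5],
  [[-1.8,-0.2,0],[0,0,0],0.5],
  [[-2.4,-0.2,0],[0,0,0],0.5],
  [[-3.0,-0.2,0],[0,0,0],0.5],
])

```text
time_s: 11.65
eef_pos: [0.56, -0.0276, 0.0758]
tcp_rot: [[-0.98, 0.199, -0.0], [0.199, 0.98, -0.0], [0.0, -0.0, -1.0]]
ft_force: [-2.7, 0.4, 2.1]
grip_width: 0.0425
gripper_force: 1.8
```

Request:
play_rows([
  [[-0.1,0,0],[0,0,0],0.5],
  [[-0.2,0,0],[0,0,0],0.5],
  [[-0.3,0,0],[0,0,0],0.5],
  [[-0.4,0,0],[0,0,0],0.5],
  [[-0.4,0,0],[0,0,0],0.5],
])

```text
time_s: 12.28
eef_pos: [0.5637, -0.0283, 0.0759]
tcp_rot: [[-0.98, 0.198, 0.0], [0.198, 0.98, -0.0], [-0.0, 0.0, -1.0]]
ft_force: [-2.7, 0.6, 1.4]
grip_width: 0.043
gripper_force: 1.4
```

```bash
python3 st.py
```

```text
tcp in jig -0.07829630505342502 0.0025815275695874056
t 12.275 pos [ 0.5637 -0.0283  0.0759] shift [-0.23 -0.26 -0.01] turn [ 0.     0.    -0.005] F [-2.7  0.6  1.4] q [-0.09  0.3   2.02 -0.    0.81 -1.47]
```

Force is still the plain sliding 2.7 N, so the stop hasn't been reached yet. Creeping on.

Request:
play_rows([
  [[-0.06,0,0],[0,0,0],0.5],
  [[-0.12,0,0],[0,0,0],0.5],
  [[-0.18,0,0],[0,0,0],0.5],
  [[-0.18,0,0],[0,0,0],0.5],
  [[-0.18,0,0],[0,0,0],0.5],
])

```text
time_s: 12.9
eef_pos: [0.5653, -0.0286, 0.0758]
tcp_rot: [[-0.98, 0.199, -0.0], [0.199, 0.98, 0.0], [0.0, 0.0, -1.0]]
ft_force: [-3.3, 0.2, 1.9]
grip_width: 0.0427
gripper_force: 1.7
```

Request:
play_rows([
  [[-0.06,0,0],[0,0,0],0.5],
  [[-0.12,0,0],[0,0,0],0.5],
  [[-0.18,0,0],[0,0,0],0.5],
  [[-0.18,0,0],[0,0,0],0.5],
  [[-0.18,0,0],[0,0,0],0.5],
])

```text
time_s: 13.52
eef_pos: [0.5657, -0.0287, 0.0758]
tcp_rot: [[-0.98, 0.199, -0.004], [0.199, 0.98, 0.001], [0.004, -0.0, -1.0]]
ft_force: [-8.5, 1.0, 6.8]
grip_width: 0.0425
gripper_force: 4.1
```

Force rose to 8.5 N with the tool barely moving, at TCP x of about -0.076 in the jig frame where home is expected. The plate is against the stop, so I'm backing off.

Request:
play_rows([
  [[0.4,0,0],[0,0,0],0.5],
  [[1.5,0,0],[0,0,0],0.5],
  [[3,0,0],[0,0,0],0.5],
  [[5,0,-3],[0,0,0],0.5],
  [[8,0,-7],[0,0,0],0.5],
])

```text
time_s: 14.15
eef_pos: [0.4869, -0.0129, 0.1455]
tcp_rot: [[-0.98, 0.199, -0.002], [0.199, 0.98, 0.0], [0.002, -0.0, -1.0]]
ft_force: [1.7, 0.6, 0.7]
grip_width: 0.043
gripper_force: 0.0
```

Request:
play_rows([
  [[2,4,-5],[0,0,0],0.5],
  [[2,9,-9],[0,0,0],0.5],
  [[2,14,-12],[0,0,0],0.5],
  [[2,20,-12],[0,0,0],0.5],
  [[2,25,-12],[0,0,0],0.5],
])

```text
time_s: 14.78
eef_pos: [0.5185, 0.238, 0.267]
tcp_rot: [[-0.98, 0.198, 0.003], [0.198, 0.98, 0.001], [-0.002, 0.001, -1.0]]
ft_force: [0.2, -0.1, 0.0]
grip_width: 0.0427
gripper_force: 0.0
```

```bash
python3 st.py; python3 - <<'E'
from h import *
p=env.camera('top')
c=p["pixels"][150:320,220:430,::-1]; cv2.imwrite("pics/crop4.png",cv2.resize(c,None,fx=3.5,fy=3.5,interpolation=cv2.INTER_CUBIC))
E
```

```text
tcp in jig -0.1742703229530001 0.2550838037506677
t 14.775 pos [0.5185 0.238  0.267 ] shift [ -9.89 -25.5   19.08] turn [ 0.001  0.002 -0.004] F [ 0.2 -0.1  0. ] q [ 0.39  0.09  1.87 -0.    1.17 -0.99]
```

View pics/crop4.png

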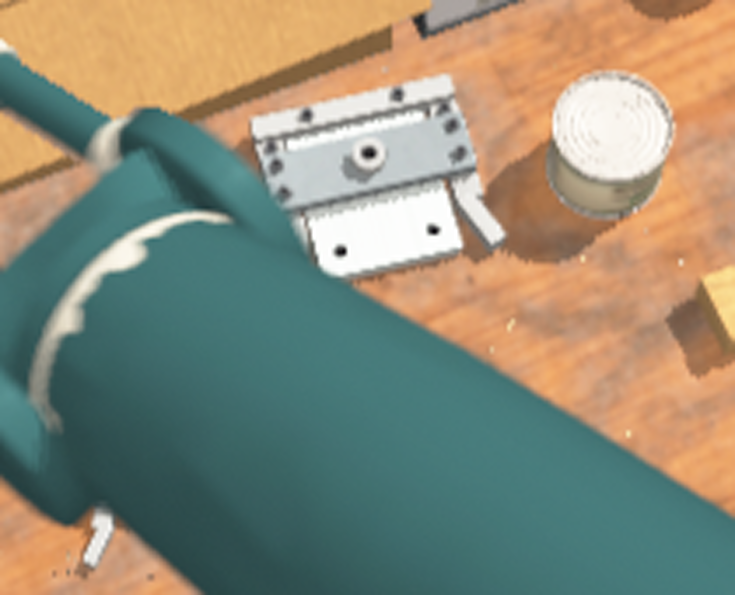

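The plate is home: its front fills the gap up to the stop, and the trailing edge runs from (328,273) to (462,244) with both holes outside the bridge. The tin hasn't moved. One numeric check follows.

```bash
python3 - <<'E'
from h import *
np.set_printoptions(precision=4,suppress=True)
p=env.camera("top")
g=lambda x,y,z: ray(p,((x+.5)/3.5-.5+220,(y+.5)/3.5-.5+150),z)[:2]
yw=-.195; u=np.array([np.cos(yw),np.sin(yw)]); v=np.array([-u[1],u[0]]); o=np.array([.640,-.046])
J=lambda q:np.array([(q-o)@u,(q-o)@v])
a,b=J(g(328,273,.012)),J(g(462,244,.012)); print(a,b,"angle",-(a-b)[0]/(a-b)[1])
c,d=J(g(341,251,.012)),J(g(433,230,.012)); print("holes",c,d,"angle",-(c-d)[0]/(c-d)[1])
E
```

```text
[-0.0613  0.0424] [-0.0634 -0.0437] angle -0.024707354267268455
holes [-0.0488  0.0309] [-0.0495 -0.0287] angle -0.011662508857211257
```

```bash
python3 -c "
from workcell import env
print(env.close_job())"
```

```text
the job is handed in; nothing more can be done
None
```

The plate was pushed flat under the bridge until it met the end stop, measuring square and centred within about 2 mm; the hand was withdrawn and the job handed in at about 15 s, with no verdict returned.

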